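# Load a radio module into the shielded test box and close it up

## Robot

A 6-joint arm with a two-finger parallel gripper is mounted at the origin on the work surface. World frame = base frame: x ahead of the robot, y to its left, z up, the work surface at z = 0. Lengths are in mm, angles in degrees, forces in N, time in s.
With the tool pointing down it reaches from about 300 to 850 mm from the base axis. Payload 4.2 kg.
Tool frame: the origin (TCP) lies midway between the tips of the shut fingers; the grasp point (between the pads) lies 19 mm behind it (env.hold_point_z is the z of the grasp point in the tool frame, in mm); z points along the fingers, y is the direction in which the jaws open and shut (so a half turn about z gives the same grasp; the last joint's range is limited). The gripper opens to 91 mm and grips with 3 to 60 N. Pads are 32 mm wide; open, the fingers measure 118 mm over their backs; the gripper's body (76 mm by 178 mm) begins 60 mm behind the grasp point.
Start: joints at [-73.339, 18.312, 89.639, -0, 72.044, -1.146], TCP at [175.85, -547.467, 213.976] pointing down, gripper open.
Joint ranges: [-177.97, 177.97], [-48.28, 115.42], [12.27, 149.76], [-77.06, 257.06], [2.81, 150.46], [-146.56, 146.56]. Speed limits (degrees/s): [147.25, 147.25, 180, 180, 180, 180].

## Interface

Orientations are given as [roll, pitch, yaw] about the fixed x, y, z axes, in that order (R = Rz(yaw) Ry(pitch) Rx(roll)).
In Python, from workcell import env, grab_frame, camera_params, spotter gives the robot as it stands. The module is installed in compiled form; this text tells all that it offers.
- The arm moves only by the shell command python3 -m jog 'ROWS' [FORCE]. ROWS is text: rows parted by semicolons, each of 7 numbers parted by spaces: the turn, a rotation vector about the world's x, y, z in units of 5 degrees (1.0 is 5 degrees), then the shift along the world's x, y, z in units of 25 mm (1.0 is 25 mm), then the opening, from 0 (shut) to 1 (fully open). A call has 1 to 5 rows; each row is the pose to reach, as a shift and turn from the pose commanded when the call began; what a row does not reach only later rows make up. A row lasts 1/8 s, in which the tool goes at most 62.5 mm and 10.7 degrees, less where a joint would pass 70% of its speed; a pose out of reach is approached as far as the arm can. A call with a gripper value outside its range is refused whole. The fingers move at their own pace and stop on an object; FORCE is the grip in N (left out, the last holds). Time passes only in rows, so rows that repeat a pose let the fingers close. It gives the time, the measured TCP pose, the force and the opening at its end, in the units of the state.
- env.state(): the state, without advancing time (a new reading comes with each control period).
- grab_frame(name): name is "scene" or "top" or "wrist"; returns the picture (400x640x3 uint8, red, green, blue); there is no depth.
- camera_params(name): a dict with "K" (3x3 intrinsics, pixels), "dist" ([k1, k2, p1, p2, k3] as OpenCV has them; the pictures are not rectified), "rvec" (rotation vector, rad) and "tvec" (3), from world to camera coordinates, as OpenCV has them. Camera axes: x right, y down, z forward; pixel columns grow to the right and rows downward; lengths in mm; the calibration is good to about 2 mm. A picture is of the moment at which its call begins: read the wrist's pose just before it. camera_params takes no time and is no camera call; for the wrist camera it gives the pose at the moment of the call.
- env.job_done(): hands the job in, once; it reports no verdict.
Trained networks look in the newest picture that a camera, given by its name, has taken for a name from the list of things; names that differ only in an ending like _2 or _b are one class to them, and where a whole thing is asked for, a point or a joint stands for the part that bears it (a point fixed in the world has none). Each returns a list of dicts, best first, with "conf" (0 to 1); they miss things now and then, are a little off and sometimes report something else, mostly with a low value. They report only what shows in the picture. A call takes as long as a camera call. They do not tell look-alikes from the thing itself.
- spotter.look_for(query, camera): "box" ([left, top, width, height] in pixels, round what is visible of it).
- spotter.trace(query, camera): "region" (400x640 bool, what is visible of it) and "box" ([left, top, width, height] in pixels, round what is visible of it).
The state is a dict: "time_s": time; "qpos": joint angles; "qvel": joint speeds; "effort": joint torques, N m; "ee_pos": TCP position; "ee_rot": TCP orientation; "force": force on the tool from outside, world axes, zero at the start; "torque": the same for the moment, N m; "gripper_width": finger opening in mm.
Only numpy, scipy, OpenCV 4.12 (cv2) and the standard library are available. Lean on these libraries where they do the work, as an engineer would, in place of code of your own. Each camera call takes 0.05 s, during which the arm holds its last target. There are 200 camera calls.

## Task

Set the green radio module down in the yellow-edged nest inside the open shielded test box, flat, with its two gold connectors pointing to the lid's hinge; put it down, do not drop it. Then lower the blue lid gently until it is fully shut, and after that swing the red-handled clamp over and fully down onto the lid. Do not push the other things on the bench around.

Things in the scene. Friction and masses are not known exactly. Their poses are not given: they have to be found in the camera images.
- module: Loose green circuit board 76 (its x) x 50 (its y) x 3 mm, about 90 g, lying flat, with a bare metal shield can on it (see module_can). Two gold connectors, 8 mm thick, stick out 12 mm beyond the board's +x edge, at y = +13 and -13 mm. Origin: centre of the board's underside; x points to the connectors, z up.
- module_connectors (a point): Point on the module between the outer ends of its two gold connectors, 50 mm along the module's x from its origin, 7.5 mm above its underside.
- module_can (a point): Centre of the top of the module's shield can, the place to grip it: 44 (module x) x 30 (module y) mm and 20 mm high, 23 mm above the board's underside, 4 mm to -x of the module's origin. Grip it across its 30 mm width; 10 mm of board shows on either side.
- testbox: Bare aluminium test box, fixed to the bench, open on top: 150 (its x) x 190 (its y) x 60 mm high, walls 8 mm, black inner floor 10 mm above the bench. Origin: centre of its underside, at bench height; x points from the clamp side (front, nearer the robot) to the hinge side, z up. The clamp's bracket at the middle of the front is 30 mm wide, 94 mm high and reaches 101 mm to -x of the origin.
- nest (a point): Centre of the nest on the box's floor, where the module's origin belongs: 6 mm to -x of the box's origin, 10 mm above the bench; axes as the box. Edged by yellow strips 5 mm high with 3 mm of play all round the board: long ones beside its long edges, 12 mm short ones at the middle of its ends (between the connectors at the hinge end). About 70 mm free beyond the can on each side in y.
- lid (a joint): Angle of the blue lid, rad: 0 shut (pointing from the hinge to the box's -x, top face 72 mm above the bench), 1.57 upright, at most 1.9; starts at 1.55 to 1.8. A plate 156 x 190 x 12 mm. Its stiff hinge (0.4 N m of friction, no spring) holds it wherever it is left, so it must be pushed all the way down: 4 to 6 N on the outer face 100 mm from the hinge.
- lid_edge (a point): Middle of the lid's free edge (mid-thickness), 156 mm from the hinge axis. Lid upright, it is the top edge, 12 mm thick.
- lid_hinge (a point): Middle of the lid's hinge axis, which runs along the box's y at the plate's mid-thickness, 78 mm to +x of the box's origin and 66 mm above the bench.
- clamp (a joint): Angle of the clamp, rad: 0 fully down (lying over the middle of the lid, pointing from front to hinge), 1.57 upright, more leans out to the box's -x; starts at 1.6 to 1.85. A steel bar 10 mm wide, 8 mm thick, with a round red handle 16 mm in diameter from 50 to 92 mm from the pivot. Friction 0.14 N m (2 N at the handle), no spring: it stays where it is left.
- clamp_tip (a point): End of the clamp's red handle, 92 mm from the pivot, on the bar's centre line.
- clamp_hinge (a point): Middle of the clamp's pivot axis, which runs along the box's y, 88 mm to -x of the box's origin and 88 mm above the bench.
- spare_board: Loose blue circuit board 66 x 44 x 3 mm with a black chip and a white socket (10 mm high); not to be used. Origin: centre of its underside. It and the module lie at the robot's right, either one nearer the robot.
- multimeter: Red hand-held multimeter lying on its back, 165 x 82 mm, 44 mm high with its dial; left of the box. Origin: centre of underside.
- jar: Small clear jar, 48 mm in diameter, 55 mm high, in front and left of the box. Origin: centre of underside.
- screwdriver: Screwdriver, 170 mm long, lying in front and right of the box.
- torque_wrench: Small wrench, 150 mm long, lying behind the box.
- adapter: Upright gold cylinder 18 mm in diameter, 32 mm high, behind and right of the box. Origin: centre of underside.
- attenuator: Upright steel cylinder 22 mm in diameter, 40 mm high, behind the box. Origin: centre of underside.
There are look-alikes about, which are no part of the job. What is shaped like the module but pink or white is not meant.

How it is judged (in metres and radians):
On the way, in this order (a step that is already met when the one before it is completed fails the run):
1. the module lies flat in the nest, connectors towards the hinge, let go, with the lid still open (horizontal distance between module and nest below 0.006 m and z of module in the frame of nest between -0.004 and 0.004 m and angle between the x axis of module and the x axis of testbox, either way round below 0.15 rad and x of module_connectors in the frame of nest above 0.03 m and angle between module's own z axis and vertical below 0.08 rad and contact force between the fingers and module below 0.1 N and linear speed of module below 0.02 m/s and value of joint lid above 1 rad), for 0.2 s.
2. the lid is fully shut while the clamp is still open (value of joint lid below 0.04 rad and value of joint clamp above 0.6 rad), for 0.1 s.
At the end, for the whole second after the job is handed in: The module rests flat in the nest (its origin within 6 mm of the nest point across and 4 mm in height, x axis within 0.15 rad of the box's, connectors to the hinge side), the lid is shut to within 0.04 rad and the clamp is down to within 0.06 rad (horizontal distance between module and nest below 0.006 m and z of module in the frame of nest between -0.004 and 0.004 m and angle between the x axis of module and the x axis of testbox, either way round below 0.15 rad and x of module_connectors in the frame of nest above 0.03 m and angle between module's own z axis and vertical below 0.08 rad and value of joint lid below 0.04 rad and value of joint clamp below 0.06 rad and linear speed of module below 0.02 m/s); the robot touches nothing.
It fails at once if the lid is slammed (faster than 2.5 rad/s in its last 0.4 rad) (value of joint lid below 0.4 rad and velocity of joint lid below -2.5 rad/s).
It fails at once if the module is dropped into the box (faster than 0.5 m/s there) (horizontal distance between module and nest below 0.05 m and height (world z) of module below 0.08 m and linear speed of module above 0.5 m/s).
It fails at once if another loose thing (spare board, multimeter, jar, screwdriver, wrench, adapter, attenuator) is pushed more than 30 mm (distance of any of spare_board, multimeter, jar, screwdriver, torque_wrench, adapter, attenuator from where it was at the start of the episode above 0.03 m).
It also fails if it takes over 72 s, if anything falls off the work surface, if the arm or the gripper's body presses on something with over 40 N, if the wrist force passes 120 N, or if a joint passes its speed limit or range.

## Working session

There is one attempt and no reset: what is moved stays moved. The work goes in short steps, Python scripts to look and compute and a shell command to move; the robot and the scene stay as the last step left them, time stands still between calls to the robot, and variables do not carry over. Pictures are saved under pics/ and viewed, about 8 in all and at most 12, crops included, and the job is handed in when it is done.

```bash
mkdir -p pics; ls
cat > h.py <<'E'
import numpy as np,cv2
from workcell import env,grab_frame,camera_params,spotter
def save(n,f):
    im=grab_frame(n); cv2.imwrite('pics/'+f,im[:,:,::-1]); return im
def px(n,P):
    c=camera_params(n); return cv2.projectPoints(np.float64(P).reshape(-1,1,3),np.float64(c['rvec']),np.float64(c['tvec']),np.float64(c['K']),np.float64(c['dist']))[0].reshape(-1,2)
def ray(n,uv,z):
    c=camera_params(n); R=cv2.Rodrigues(np.float64(c['rvec']))[0]; t=np.float64(c['tvec']).ravel()
    p=cv2.undistortPoints(np.float64(uv).reshape(-1,1,2),np.float64(c['K']),np.float64(c['dist'])).reshape(-1,2)
    d=np.c_[p,np.ones(len(p))]@R; o=-R.T@t
    return o+d*((z-o[2])/d[:,2])[:,None]
E
python3 - <<'E'
from h import *
a=save('top','top1.png');b=save('scene','scene1.png')
cv2.imwrite('pics/both.png',np.vstack([a,b])[:,:,::-1])
for q in ['module','testbox','module_can','clamp','lid']:
    for r in spotter.look_for(q,'top')[:3]: print(q,r)
s=env.state();print(s)
E
```

```text
pics
module {'box': [374.9, 170.2, 27.1, 30.5], 'conf': 0.92}
module {'box': [415.2, 169.0, 27.3, 27.9], 'conf': 0.82}
module {'box': [459.6, 181.8, 14.4, 26.0], 'conf': 0.76}
testbox {'box': [267.6, 139.7, 76.3, 88.7], 'conf': 0.94}
testbox {'box': [290.3, 216.4, 3.2, 13.6], 'conf': 0.66}
testbox {'box': [417.7, 167.6, 20.2, 27.9], 'conf': 0.62}
module_can {'box': [459.4, 182.2, 16.7, 24.4], 'conf': 0.87}
module_can {'box': [416.0, 170.4, 24.7, 24.7], 'conf': 0.76}
module_can {'box': [379.4, 169.9, 24.8, 27.0], 'conf': 0.75}
clamp {'box': [290.8, 217.0, 6.7, 9.5], 'conf': 0.39}
lid {'box': [271.4, 139.7, 70.1, 38.1], 'conf': 0.81}
lid {'box': [367.3, 259.6, 33.7, 26.2], 'conf': 0.58}
{'time_s': 0.35, 'qpos': array([-7.33373308e+01,  1.83220958e+01,  8.96545463e+01,  1.59560621e-03,
        7.20429424e+01, -1.14633910e+00]), 'qvel': array([ 0.08500557, -0.05139234, -0.17226276,  0.07556634,  0.01317334,
       -0.01415103]), 'effort': array([-3.14300851e-04, -4.11887705e+01, -2.31857121e+01,  7.26542668e-02,
        4.06682817e-02, -6.29069200e-05]), 'ee_pos': array([ 175.83834671, -547.35262554,  213.76812129]), 'ee_rot': array([-1.79980450e+02, -1.90921750e-03,  1.78085157e+01]), 'force': array([-0.1593935 ,  0.93159522,  1.0332112 ]), 'torque': array([ 0.02166761,  0.01051369, -0.01381566]), 'gripper_width': 91.3585879219528}
```

View pics/top1.png

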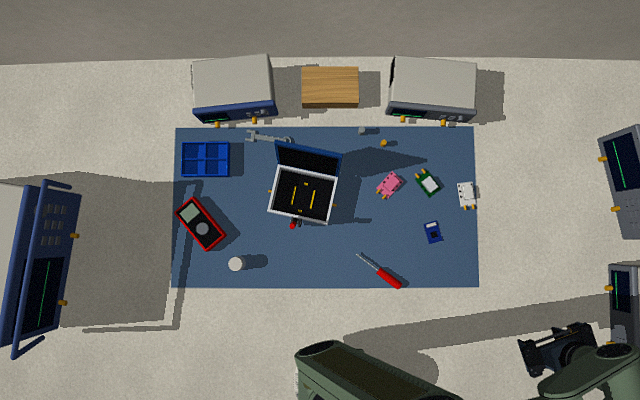

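View pics/scene1.png

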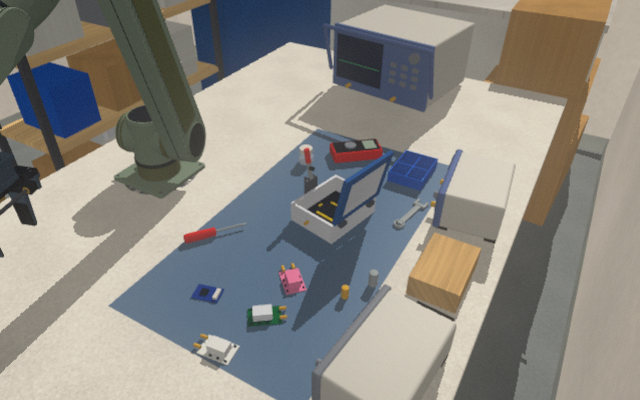

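The top picture shows the green module at about (428,182), the box at (303,190) with its lid at the top, a pink look-alike at (390,184), a white one at (466,194) and the spare board at (432,232). Next I'll get coordinates.

Run:
```python
from h import *
im=cv2.imread('pics/top1.png')
c=im[120:300,240:490]; cv2.imwrite('pics/crop1.png',cv2.resize(c,None,fx=3.2,fy=3.2,interpolation=cv2.INTER_CUBIC))
grab_frame('top')
for r in spotter.trace('module','top')[:3]:
    m=r['region']; ys,xs=np.where(m); print(r['conf'],r['box'],cv2.minAreaRect(np.c_[xs,ys].astype(np.float32)),ray('top',[[xs.mean(),ys.mean()]],10))
print(ray('top',[[428,182],[303,190]],0))
print('wristcam rel', camera_params('wrist'))
```

```text
0.88 [377.2, 172.0, 25.2, 26.1] ((388.75006103515625, 185.25001525878906), (14.142134666442871, 26.16295051574707), 45.0) [[ 615.59927522 -189.30206433   10.        ]]
0.76 [460.7, 182.1, 14.7, 25.4] ((466.5000305175781, 195.00003051757812), (25.675188064575195, 15.876443862915039), 82.87498474121094) [[ 583.7907756  -434.71669746   10.        ]]
0.56 [415.6, 170.1, 22.0, 24.9] ((427.5491027832031, 182.95901489257812), (24.455047607421875, 14.980316162109375), 50.19443130493164) [[ 619.81121073 -311.49598829   10.        ]]
[[ 625.01466206 -315.03937734    0.        ]
 [ 600.21794395   86.71031572    0.        ]]
wristcam rel {'K': array([[354.90276639,   0.        , 310.9420504 ],
       [  0.        , 354.90276639, 200.70290092],
       [  0.        ,   0.        ,   1.        ]]), 'dist': array([-0.05801924,  0.        ,  0.        ,  0.        ,  0.        ]), 'rvec': array([-2.3494814 ,  1.71158303,  0.23921109]), 'tvec': array([-574.92335746,  -31.65762981,  391.1871005 ])}
```

View pics/crop1.png

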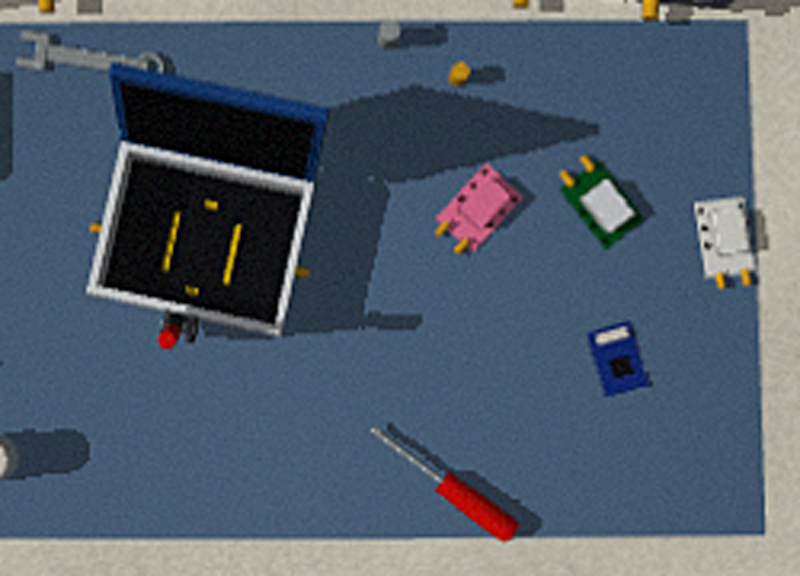

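Run:
```python
from h import *
from scipy.spatial.transform import Rotation as Ro
def w(uv,z): return ray('top',np.array(uv)/3.2+[240,120],z)
can=w([[607,207]],23); con=w([[567,178],[587,162]],10); print('can',can,'conn ends',con)
d=con.mean(0)-can[0]; print('module yaw',np.degrees(np.arctan2(d[1],d[0])))
n=w([[192,290],[211,205],[172,241],[233,254]],15); print('nest strips',n)
f=w([[90,290],[278,333],[310,183],[123,147]],60); print('box rim',f,f.mean(0))
d=f[2]+f[3]-f[0]-f[1]; print('box yaw',np.degrees(np.arctan2(d[1],d[0])))
s=env.state(); c=camera_params('wrist'); R=cv2.Rodrigues(c['rvec'])[0]; T=Ro.from_euler('xyz',s['ee_rot'],degrees=True).as_matrix()
print('cam in tool',T.T@(-R.T@c['tvec']-s['ee_pos']),'\n',T.T@R.T)
print('hold',env.hold_point_z)
```

```text
can [[ 613.44391952 -314.50397621   23.        ]] conn ends [[ 644.29540113 -278.39583793   10.        ]
 [ 660.40816071 -298.87497897   10.        ]]
module yaw 33.618637066848386
nest strips [[533.06515444  95.26530217  15.        ]
 [617.46708314  76.63019331  15.        ]
 [581.69444425 115.20971311  15.        ]
 [568.60921532  54.80322745  15.        ]]
box rim [[530.43946506 190.06008873  60.        ]
 [489.1358025   10.75473674  60.        ]
 [632.73354343 -20.37710394  60.        ]
 [668.38247981 159.5295907   60.        ]] [580.1728227   84.99182806  60.        ]
box yaw -12.35371050356055
cam in tool [  77.5174529    -0.30444311 -171.19605865] 
 [[ 8.59210496e-04 -9.61516525e-01 -2.74745761e-01]
 [ 9.99999509e-01  6.90641641e-04  7.10281107e-04]
 [-4.93196159e-04 -2.74746236e-01  9.61516647e-01]]
hold -18.8
```

Run:
```python
from h import *
a=np.radians(-12.4);O=np.array([581,84.5,0]);R=np.array([[np.cos(a),-np.sin(a),0],[np.sin(a),np.cos(a),0],[0,0,1]])
for th in (1.5,1.6,1.7,1.8,1.9):
    # box dir: angle 0 -> -x ; lid edge corners outer/inner face
    u=np.array([-np.cos(th),0,np.sin(th)]);nn=np.array([np.sin(th),0,np.cos(th)])
    P=[O+R@(np.array([78,y,66])+156*u+k*6*nn) for y in(95,-95) for k in(-1,1)]
    c=O+R@(np.array([-88,0,88])+92*np.array([np.cos(th),0,np.sin(th)]))
    print(th,((px('top',P+[c])-[240,120])*3.2).round().tolist())
```

```text
1.5 [[96.0, 124.0], [99.0, 110.0], [317.0, 171.0], [320.0, 157.0], [173.0, 315.0]]
1.6 [[100.0, 106.0], [104.0, 92.0], [320.0, 153.0], [323.0, 139.0], [170.0, 325.0]]
1.7 [[105.0, 88.0], [108.0, 75.0], [324.0, 135.0], [327.0, 121.0], [168.0, 336.0]]
1.8 [[109.0, 71.0], [112.0, 59.0], [328.0, 118.0], [331.0, 105.0], [166.0, 346.0]]
1.9 [[114.0, 55.0], [117.0, 43.0], [332.0, 101.0], [334.0, 89.0], [164.0, 356.0]]
```

```bash
python3 -m jog '0 0 1.6 2.5 1.2 0 1; 0 0 3.2 5 2.5 0 1; 0 0 3.2 7.5 4 0 1; 0 0 3.2 10 6 0 1; 0 0 3.2 14 8.2 0 1'; python3 -m jog '0 0 0 2 1 0 1;0 0 0 2 1 0 1'
```

```text
time_s: 1.08
ee_pos: [446.8, -389.3, 214.2]
ee_rot: [180.0, 0.0, 33.8]
force: [0.4, -1.0, 0.9]
gripper_width: 91.1
time_s: 1.32
ee_pos: [498.5, -363.5, 213.5]
ee_rot: [180.0, -0.1, 34.1]
force: [-0.2, 0.4, -0.8]
gripper_width: 91.2
```

```bash
python3 -m jog '0 0 0 1.8 1.0 0 1;0 0 0 1.8 1.0 0 1'
python3 - <<'E'
from h import *
save('wrist','w1.png'); print(env.state()['ee_pos'],env.state()['ee_rot'])
for r in spotter.look_for('module_can','wrist')[:3]: print(r)
print(px('wrist',[[613.4,-314.5,23],[615,-312,0]]))
E
```

```text
time_s: 1.58
ee_pos: [541.8, -339.8, 213.6]
ee_rot: [-180.0, -0.0, 33.9]
force: [-0.9, 0.1, 0.1]
gripper_width: 91.3
[ 540.28559168 -340.64689854  213.59327132] [-1.79973555e+02  5.63018496e-02  3.38791105e+01]
{'box': [367.4, 149.5, 75.3, 85.6], 'conf': 0.87}
{'box': [305.7, 45.2, 50.0, 90.0], 'conf': 0.78}
{'box': [179.2, 0.0, 90.0, 65.1], 'conf': 0.71}
[[330.44865713 101.04998508]
 [328.18380962  98.26442981]]
```

View pics/w1.png

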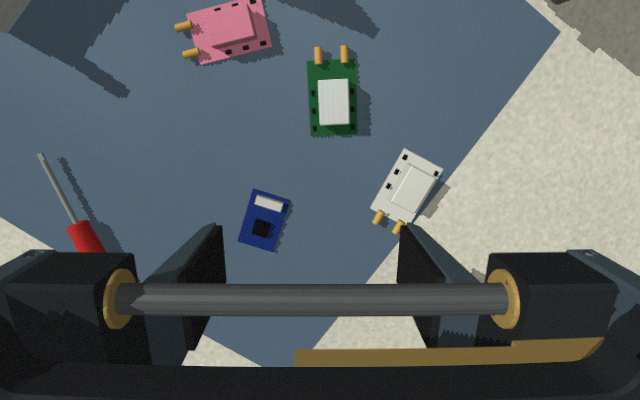

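The wrist view shows the green module at (332,97), connectors up at (318,47) and (344,45), and can top at about (334,102). I'll segment it for a precise pose.

```bash
cat > mod.py <<'E'
from h import *
from scipy.spatial.transform import Rotation as Ro
def green(im):
    hsv=cv2.cvtColor(im,cv2.COLOR_RGB2HSV)
    m=((hsv[:,:,0]>50)&(hsv[:,:,0]<80)&(hsv[:,:,1]>120)&(hsv[:,:,2]>25)).astype(np.uint8)
    n,l,s,_=cv2.connectedComponentsWithStats(m); k=1+s[1:,4].argmax(); print('px',s[k])
    p=cv2.findNonZero((l==k).astype(np.uint8)); return cv2.boxPoints(cv2.minAreaRect(p)),p
E
python3 - <<'E'
from mod import *
im=grab_frame('wrist'); b,p=green(im); W=ray('wrist',p.reshape(-1,2),3)[:,:2]
r=cv2.minAreaRect(W.astype(np.float32)); print('board',r)
print('board ray corners',b.tolist())
c=ray('wrist',[[318,80],[347,78.5],[349,124.5],[321,126]],23); print('can corners',c,c.mean(0)); print(ray('wrist',[[318.5,47],[344,45]],9))
s=env.state(); print(s['ee_pos'],s['ee_rot'])
E
```

```text
px [ 307   56   51   77 1874]
board ((619.8865356445312, -314.0397033691406), (75.35501098632812, 49.46371841430664), 36.947322845458984)
board ray corners [[306.6677551269531, 57.69329071044922], [354.9904479980469, 55.76038360595703], [357.9888610839844, 130.720458984375], [309.6661682128906, 132.65335083007812]]
can corners [[ 622.77671081 -293.49888167   23.        ]
 [ 639.68792239 -316.10933369   23.        ]
 [ 604.74310601 -343.24419798   23.        ]
 [ 587.85097505 -320.7723757    23.        ]] [ 613.76467856 -318.40619726   23.        ]
[[ 649.83465548 -276.12193336    9.        ]
 [ 665.48654419 -295.998111      9.        ]]
[ 539.20756109 -341.37288105  213.88949928] [-1.79980153e+02  5.89567468e-02  3.37651073e+01]
```

```bash
python3 -m jog '0 0 0.64 1.5 0.5 0 1;0 0 0.64 3.1 1 -1.5 1;0 0 0.64 3.1 1 -3.75 1;0 0 0.64 3.1 1 -3.75 1;0 0 0.64 3.1 1 -3.75 1'
python3 - <<'E'
from mod import *
im=save('wrist','w2.png'); s=env.state();print(s['ee_pos'],s['ee_rot'])
b,p=green(im); W=ray('wrist',p.reshape(-1,2),3)[:,:2]
print('board',cv2.minAreaRect(W.astype(np.float32)))
E
```

```text
time_s: 2.35
ee_pos: [618.0, -317.2, 122.5]
ee_rot: [179.8, -0.1, 36.9]
force: [0.7, -0.6, 0.6]
gripper_width: 91.3
[ 618.62388796 -317.34612572  123.45517936] [ 1.79730988e+02 -1.14593416e-01  3.69305909e+01]
px [ 279  145   60   88 2516]
board ((620.8550415039062, -313.812255859375), (76.04141235351562, 49.50796890258789), 37.01694869995117)
```

View pics/w2.png

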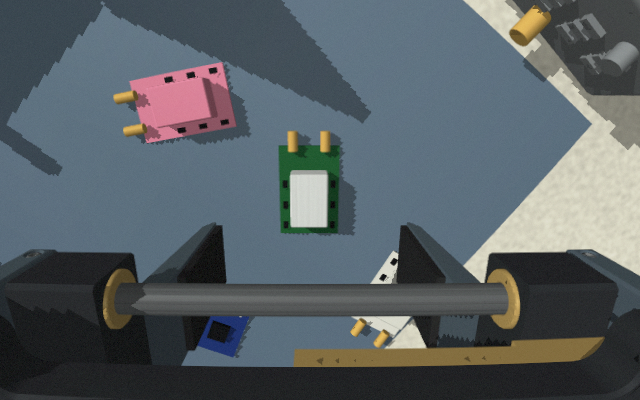

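Centred to about 1 mm, and the yaw agrees. Descending.

```bash
python3 -m jog '0 0 0 0 0.04 -2 1;0 0 0 0 0.04 -3.8 1;0 0 0 0 0.04 -4.2 1;0 0 0 0 0.04 -4.4 1;0 0 0 0 0.04 -4.4 1' 15; python3 -m jog '0 0 0 0 0 0 1;0 0 0 0 0 0 1'
```

```text
time_s: 3.02
ee_pos: [619.2, -315.6, 12.6]
ee_rot: [179.8, -0.1, 37.0]
force: [0.4, 0.4, 0.4]
gripper_width: 91.1
time_s: 3.28
ee_pos: [618.5, -315.0, 11.3]
ee_rot: [179.9, -0.0, 37.0]
force: [-0.5, 0.3, 0.3]
gripper_width: 91.3
```

```bash
python3 -m jog '0 0 0 0 0 -0.14 0.6;0 0 0 0 0 -0.14 0.4;0 0 0 0 0 -0.14 0.2;0 0 0 0 0 -0.14 0.2;0 0 0 0 0 -0.14 0.2' 15; python3 -m jog '0 0 0 0 0 0 0.1;0 0 0 0 0 0 0.1;0 0 0 0 0 0 0.1;0 0 0 0 0 0 0.1'
```

```text
time_s: 3.9
ee_pos: [617.9, -314.7, 6.7]
ee_rot: [180.0, -0.0, 37.0]
force: [0.4, 0.4, 0.0]
gripper_width: 44.0
time_s: 4.4
ee_pos: [617.9, -314.7, 6.8]
ee_rot: [180.0, -0.0, 37.0]
force: [0.3, -0.2, -0.8]
gripper_width: 29.9
```

Holding the can at 29.9 mm width. Lift, then check the grip.

```bash
python3 -m jog '0 0 0 0 0 0.5 0.1;0 0 0 0 0 2 0.1;0 0 0 0 0 4 0.1;0 0 -1 0 0 6 0.1;0 0 -2 0 1 7.6 0.1'; python3 -m jog '0 0 -1.6 -0.4 2 0 0.1;0 0 -3.2 -0.8 4 0 0.1;0 0 -4.8 -1.2 6 0 0.1;0 0 -6.4 -1.5 8 0 0.1;0 0 -7.4 -1.8 10 0 0.1'; python3 -m jog '0 0 0 0 1.5 0 0.1;0 0 0 0 3 0 0.1;0 0 0 0 4 0 0.1;0 0 0 0 4.5 0 0.1;0 0 0 0 4.5 0 0.1'
```

```text
time_s: 5.03
ee_pos: [618.1, -290.9, 199.8]
ee_rot: [179.8, -0.1, 26.7]
force: [0.5, 1.6, -0.8]
gripper_width: 29.6
time_s: 5.65
ee_pos: [572.4, -38.1, 197.7]
ee_rot: [-180.0, -0.1, -10.2]
force: [1.1, -0.3, -0.2]
gripper_width: 29.9
time_s: 6.28
ee_pos: [572.8, 73.0, 197.1]
ee_rot: [180.0, -0.0, -9.9]
force: [-0.2, -0.8, -1.2]
gripper_width: 29.6
```

Run:
```python
from mod import *
im=save('wrist','w3.png'); s=env.state();print(s['ee_pos'],s['ee_rot'])
a=np.radians(-12.4);O=np.array([581,84.5,0]);R=np.array([[np.cos(a),-np.sin(a),0],[np.sin(a),np.cos(a),0],[0,0,1]])
nom=[[44,0,15],[-56,0,15],[-6,29,15],[-6,-29,15],[75,95,60],[75,-95,60],[-75,95,60],[-75,-95,60]]
P=[O+R@np.array(v) for v in nom]
u=px('wrist',P);print(u.round(1).tolist())
```

```text
[572.8790914   72.35018199 196.97226696] [ 1.79962283e+02 -1.84377578e-02 -9.97752509e+00]
[[299.1, 128.9], [295.8, 225.0], [268.9, 177.5], [325.9, 179.9], [185.7, 91.4], [411.3, 101.2], [193.7, 255.7], [392.7, 263.6]]
```

View pics/w3.png

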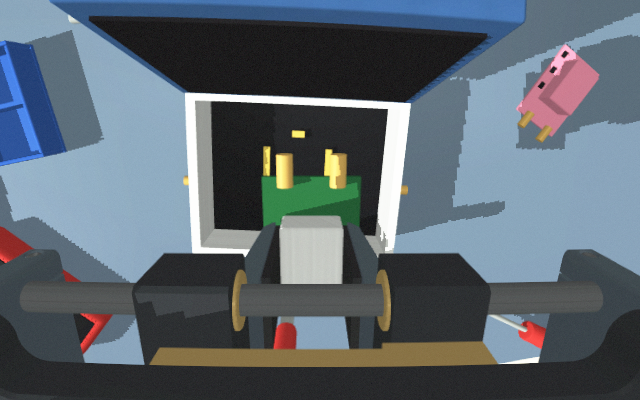

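The picture shows the held module (board front corners about (263,177) and (361,177)) above the nest, hinge-end strip at (298,134), long strip ends at x≈266 and 329, and rim corners (187,94) and (409,101). Now compute both relative to each other.

```bash
cat > rel.py <<'E'
from mod import *
def yellow(im,show=True):
    hsv=cv2.cvtColor(im,cv2.COLOR_RGB2HSV)
    m=((hsv[:,:,0]>18)&(hsv[:,:,0]<33)&(hsv[:,:,1]>150)&(hsv[:,:,2]>120)).astype(np.uint8); m[250:]=0
    n,l,s,c=cv2.connectedComponentsWithStats(m)
    for k in range(1,n):
        if s[k,4]>8: print(s[k].tolist(),c[k].round(1),'at z15',ray('wrist',[c[k]],15)[0,:2].round(1))
E
python3 - <<'E'
from rel import *
im=cv2.imread('pics/w3.png')[:,:,::-1].copy(); yellow(im); s=env.state(); z=s['ee_pos'][2]-6.8
b,p=green(im)
c=ray('wrist',[[262.5,176.5],[361,176.5]],z+3); print('board front corners',c)
e=ray('wrist',[[277,154.5],[293,154.5],[331,154.5],[347,154.5]],z+11.5);print('conn',e)
T=Ro.from_euler('xyz',s['ee_rot'],degrees=True).as_matrix()
print('in tool',((c-s['ee_pos'])@T).round(1).tolist(),((e-s['ee_pos'])@T).round(1).tolist())
r=ray('wrist',[[187,93.5],[409.5,101.5]],60);print('rim',r)
E
```

```text
[263, 146, 7, 29, 93] [264.8 160. ] at z15 [599.7 114.5]
[269, 150, 1, 25, 25] [269. 162.] at z15 [597.  110.8]
[325, 154, 1, 9, 9] [325. 158.] at z15 [591.2  54.7]
px [ 261  176  100   50 3710]
board front corners [[616.62734808  89.4571467  193.17226696]
 [608.06426186  40.59475975 193.17226696]]
conn [[627.37184576  79.05057279 201.67226696]
 [626.06256133  71.62643191 201.67226696]
 [622.9753855   54.00153461 201.67226696]
 [621.68274995  46.57111008 201.67226696]]
in tool [[40.1, -24.4, 3.8], [40.2, 25.2, 3.8]] [[52.5, -16.0, -4.7], [52.5, -8.5, -4.7], [52.5, 9.4, -4.7], [52.5, 16.9, -4.7]]
rim [[672.82896511 160.53092356  60.        ]
 [633.8616456  -22.86110507  60.        ]]
```

```bash
python3 -m jog '0 0 -0.44 0 0.56 0 0.1;0 0 -0.44 0 0.56 -1 0.1;0 0 -0.44 0 0.56 -2 0.1;0 0 -0.44 0 0.56 -3 0.1;0 0 -0.44 0 0.56 -4 0.1'; python3 -m jog '0 0 0 0 0 -0.6 0.1;0 0 0 0 0 -1.2 0.1;0 0 0 0 0 -1.7 0.1;0 0 0 0 0 -2 0.1;0 0 0 0 0 -2 0.1';python3 - <<'E'
from rel import *
im=save('wrist','w4.png'); s=env.state();print(s['ee_pos'],s['ee_rot'])
yellow(im); cv2.imwrite('pics/w4c.png',cv2.resize(im[60:280,170:450,::-1],None,fx=2.5,fy=2.5,interpolation=cv2.INTER_CUBIC))
E
```

```text
time_s: 6.95
ee_pos: [573.1, 85.4, 96.1]
ee_rot: [180.0, -0.0, -12.3]
force: [-1.0, 0.9, -0.6]
gripper_width: 29.9
time_s: 7.58
ee_pos: [572.7, 86.8, 46.4]
ee_rot: [180.0, 0.0, -12.2]
force: [-0.2, -0.6, -0.9]
gripper_width: 29.6
[573.12523162  86.88790976  46.84288217] [-1.79998999e+02 -2.10745289e-02 -1.21836447e+01]
[299, 148, 21, 5, 24] [310.2 148.4] at z15 [622.6  76.6]
[251, 176, 10, 66, 341] [254.7 206.2] at z15 [595.9 116.4]
[360, 177, 8, 57, 276] [363.1 203.3] at z15 [584.   52.7]
```

View pics/w4c.png

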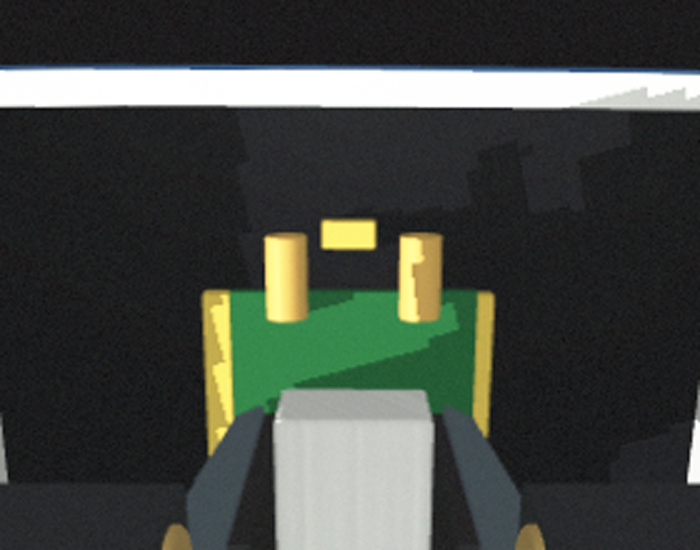

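Run:
```python
from rel import *
s=env.state(); z=s['ee_pos'][2]-6.8; T=Ro.from_euler('xyz',s['ee_rot'],degrees=True).as_matrix()
def q(uv,zz): 
    r=ray('wrist',np.array(uv)/2.5+[170,60],zz); return ((r-s['ee_pos'])@T)[:,:2].round(1).tolist()
print('board corners',q([[230,291],[476,291]],z+3)); print('conn ends',q([[266,236],[307,236],[400,236],[442,236]],z+11.5))
print('hinge strip top corners',q([[321,220],[376,220],[376,249],[321,249]],15))
print('long strip outer top end',q([[203,291],[494,291]],15),'lower', q([[210,450],[490,430]],15))
```

```text
board corners [[40.1, -24.7], [40.2, 24.9]]
conn ends [[52.5, -16.3], [52.5, -8.6], [52.5, 8.9], [52.5, 16.9]]
hinge strip top corners [[50.7, -7.2], [50.7, 5.4], [44.1, 5.4], [44.0, -7.2]]
long strip outer top end [[34.2, -34.9], [34.2, 33.1]] lower [[-5.8, -35.0], [-0.5, 33.7]]
```

```bash
python3 -m jog '0 0 0 0.03 0.036 -0.3 0.1;0 0 0 0.03 0.036 -0.6 0.1;0 0 0 0.03 0.036 -0.8 0.1;0 0 0 0.03 0.036 -1 0.1;0 0 0 0.03 0.036 -1.08 0.1'; python3 -m jog '0 0 0 0 0 -0.02 0.1;0 0 0 0 0 -0.04 0.1;0 0 0 0 0 -0.04 0.1;0 0 0 0 0 -0.04 0.1'
```

```text
time_s: 8.25
ee_pos: [573.5, 87.7, 19.3]
ee_rot: [180.0, 0.0, -12.2]
force: [-0.1, 0.2, -1.4]
gripper_width: 29.6
time_s: 8.75
ee_pos: [573.7, 87.7, 18.9]
ee_rot: [-180.0, -0.0, -12.2]
force: [0.1, 0.0, -1.0]
gripper_width: 29.9
```

```bash
python3 -m jog '0 0 0 0 0 -0.04 0.1;0 0 0 0 0 -0.08 0.1;0 0 0 0 0 -0.08 0.1;0 0 0 0 0 -0.08 0.1'
python3 - <<'E'
from rel import *
im=save('wrist','w5.png'); s=env.state();print(s['ee_pos'],s['force'])
cv2.imwrite('pics/w5c.png',cv2.resize(im[60:280,170:450,::-1],None,fx=2.5,fy=2.5,interpolation=cv2.INTER_CUBIC))
E
```

```text
time_s: 9.25
ee_pos: [573.6, 87.7, 16.7]
ee_rot: [180.0, 0.0, -12.2]
force: [-0.5, -0.2, -1.1]
gripper_width: 29.7
[573.59916204  87.68890291  16.70743024] [-0.69457644  0.12537013 -0.77107679]
```

View pics/w5c.png

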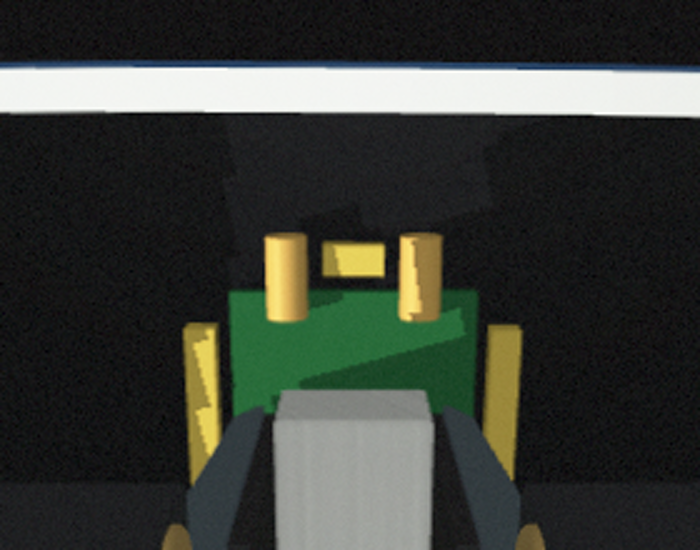

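The board lies between the strips with even gaps (left 219–230, right 477–487 in the crop, about 3 mm in front). Lower the last millimetre and release.

```bash
python3 -m jog '0 0 0 0 0 -0.02 0.1;0 0 0 0 0 -0.04 0.1;0 0 0 0 0 -0.04 0.1;0 0 0 0 0 -0.04 0.1'; python3 -m jog '0 0 0 0 0 0 0.36;0 0 0 0 0 0 0.4;0 0 0 0 0 0.04 0.5;0 0 0 0 0 0.04 0.55;0 0 0 0 0 0.04 0.55'
```

```text
time_s: 9.8
ee_pos: [573.6, 87.7, 16.6]
ee_rot: [-180.0, -0.0, -12.2]
force: [-1.7, -0.3, 5.4]
gripper_width: 30.0
time_s: 10.42
ee_pos: [573.7, 87.7, 16.7]
ee_rot: [180.0, 0.0, -12.2]
force: [-0.5, -0.3, 0.2]
gripper_width: 50.1
```

```bash
python3 -m jog '0 0 0 0 0 0.5 0.55;0 0 0 0 0 1.5 0.55;0 0 0 0 0 3.5 0.55;0 0 0 0 0 5.5 0.55;0 0 0 0 0 7 0.55'
python3 - <<'E'
from rel import *
im=save('wrist','w6.png'); s=env.state();print(s['ee_pos'],s['ee_rot']); print('')
b,p=green(im);W=ray('wrist',p.reshape(-1,2),13)[:,:2]
print('board',cv2.minAreaRect(W.astype(np.float32))); yellow(im)
top=grab_frame('top'); cv2.imwrite('pics/t2.png',cv2.resize(top[120:250,250:370,::-1],None,fx=4,fy=4,interpolation=cv2.INTER_CUBIC))
v=np.vstack([cv2.resize(im,(800,500))[:,:,::-1]]);cv2.imwrite('pics/w6b.png',v)
E
```

```text
time_s: 11.05
ee_pos: [574.2, 87.8, 195.2]
ee_rot: [-179.9, -0.2, -12.2]
force: [-0.6, -0.4, 0.2]
gripper_width: 50.4
[576.76012935  88.13417533 200.19844178] [-179.75876477   -0.68286983  -12.1945587 ]

px [ 286  140   52   75 1897]
board ((578.5213012695312, 88.12079620361328), (51.80607604980469, 77.80230712890625), 77.88399505615234)
[306, 130, 12, 7, 27] [309.5 132.1] at z15 [624.7  80. ]
[277, 147, 8, 59, 209] [280.  176.3] at z15 [587.4 119.1]
[338, 153, 8, 52, 281] [341.5 176.9] at z15 [573.5  57.6]
[305, 215, 12, 7, 50] [310.4 218.1] at z15 [536.8  98. ]
```

View pics/w6.png

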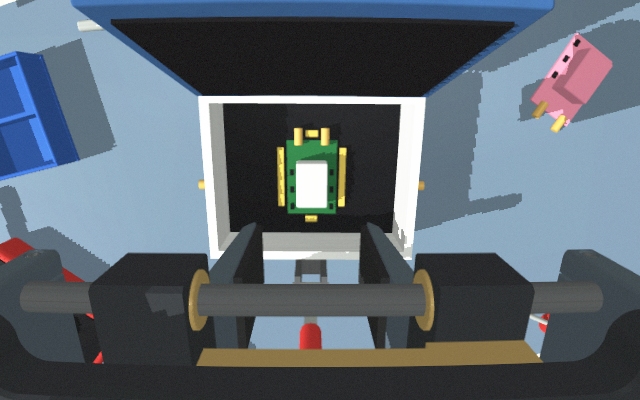

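The module sits centred between the strips, connectors to the hinge at (298–325,135), clear of the fingers. Now go over and behind the lid with the fingers shut.

```bash
python3 -m jog '0 0 0 0 0 1 0.2;0 0 0 0 0 2.2 0;0 0 0 1.5 -0.32 2.4 0;0 0 0 3.5 -0.76 2.4 0;0 0 0 5.5 -1.19 2.4 0'; python3 -m jog '0 0 0 0.5 -0.1 0 0;0 0 0 0.5 -0.1 0 0;0 0 0 0.5 -0.1 0 0;0 0 0 0.5 -0.1 0 0'
python3 - <<'E'
from h import *
s=env.state(); p=s['ee_pos'];a=np.radians(-12.2);ex=np.array([np.cos(a),np.sin(a)])
print(p,s['ee_rot'])
O=np.array([581.9,85.8]); d=p[:2]-O; print('box x,y',d@ex,d@[-ex[1],ex[0]])
r=100
for th in (1.9,1.76,1.6,1.5,1.4,1.3,1.2,1.1,1,.9,.8,.7,.6,.5,.4,.3,.2,.1,.05,0):
    x=78-r*np.cos(th)+6*np.sin(th)+16; z=66+r*np.sin(th)+6*np.cos(th); print(th,'boxx %.1f z %.1f'%(x,z), 'world',(O+ex*x).round(1))
E
```

```text
time_s: 11.78
ee_pos: [712.0, 57.7, 251.6]
ee_rot: [180.0, 0.0, -12.2]
force: [0.5, 0.1, -0.3]
gripper_width: 3.0
time_s: 12.28
ee_pos: [722.8, 55.8, 252.4]
ee_rot: [-180.0, -0.0, -12.2]
force: [0.4, 1.4, -0.0]
gripper_width: 0.1
[722.840591    55.79388858 252.35550989] [-1.79997585e+02 -1.13914016e-02 -1.21641556e+01]
box x,y 144.09860918337338 0.4557914823645832
1.9 boxx 132.0 z 158.7 world [710.9  57.9]
1.76 boxx 118.7 z 163.1 world [697.9  60.7]
1.6 boxx 102.9 z 165.8 world [682.5  64.1]
1.5 boxx 92.9 z 166.2 world [672.7  66.2]
1.4 boxx 82.9 z 165.6 world [662.9  68.3]
1.3 boxx 73.0 z 164.0 world [653.3  70.4]
1.2 boxx 63.4 z 161.4 world [643.8  72.4]
1.1 boxx 54.0 z 157.8 world [634.7  74.4]
1 boxx 45.0 z 153.4 world [625.9  76.3]
0.9 boxx 36.5 z 148.1 world [617.6  78.1]
0.8 boxx 28.6 z 141.9 world [609.9  79.7]
0.7 boxx 21.4 z 135.0 world [602.8  81.3]
0.6 boxx 14.9 z 127.4 world [596.4  82.7]
0.5 boxx 9.1 z 119.2 world [590.8  83.9]
0.4 boxx 4.2 z 110.5 world [586.   84.9]
0.3 boxx 0.2 z 101.3 world [582.1  85.7]
0.2 boxx -2.8 z 91.7 world [579.1  86.4]
0.1 boxx -4.9 z 82.0 world [577.1  86.8]
0.05 boxx -5.6 z 77.0 world [576.5  87. ]
0 boxx -6.0 z 72.0 world [576.   87.1]
```

Run:
```python
from h import *
im=save('scene','s2.png'); cv2.imwrite('pics/s2c.png',cv2.resize(im[60:300,200:520,::-1],None,fx=2.4,fy=2.4,interpolation=cv2.INTER_CUBIC))
```

```text
(no output)
```

View pics/s2c.png

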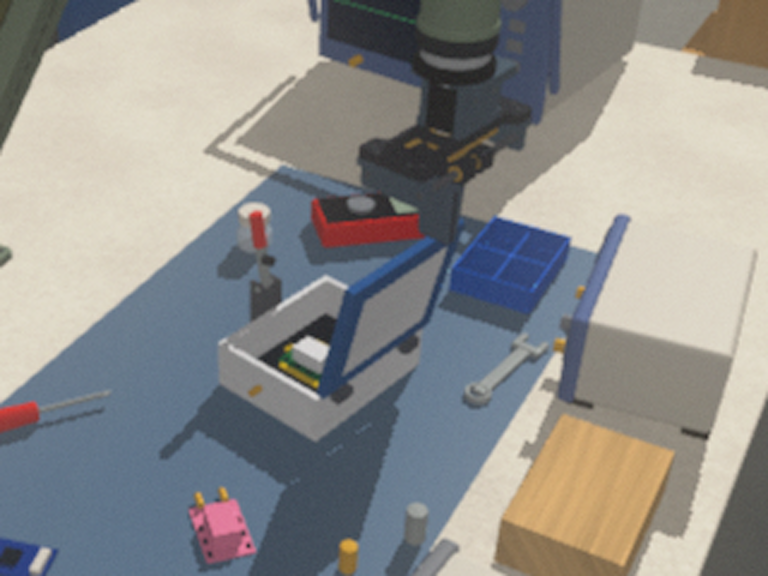

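Fingers are behind the lid, lid open with the module inside. Lower behind it and start pushing.

```bash
python3 -m jog '0 0 0 0 0 -1.5 0;0 0 0 0 0 -3 0;0 0 0 0 0 -3.3 0;0 0 0 -0.4 0.09 -3.3 0;0 0 0 -0.8 0.17 -3.3 0'; python3 -m jog '0 0 0 -0.4 0.09 0 0;0 0 0 -0.8 0.17 0 0;0 0 0 -1.2 0.26 0 0;0 0 0 -1.6 0.35 -0.04 0;0 0 0 -2 0.43 -0.14 0'
```

```text
time_s: 12.95
ee_pos: [704.9, 59.8, 171.7]
ee_rot: [-179.9, -0.3, -12.2]
force: [3.4, -0.8, 2.5]
gripper_width: 0.3
time_s: 13.58
ee_pos: [653.2, 70.7, 166.0]
ee_rot: [-180.0, -0.0, -12.2]
force: [3.1, 0.3, 3.3]
gripper_width: 0.6
```

```bash
python3 -m jog '0 0 0 -0.38 0.08 -0.16 0;0 0 0 -0.74 0.16 -0.3 0;0 0 0 -1.09 0.24 -0.48 0;0 0 0 -1.42 0.31 -0.69 0;0 0 0 -1.73 0.37 -0.94 0'; python3 -m jog '0 0 0 -0.28 0.06 -0.28 0;0 0 0 -0.54 0.12 -0.58 0;0 0 0 -0.76 0.17 -0.91 0;0 0 0 -0.96 0.21 -1.25 0;0 0 0 -1.03 0.23 -1.4 0'
```

```text
time_s: 14.2
ee_pos: [609.7, 80.0, 141.6]
ee_rot: [-180.0, 0.0, -12.2]
force: [1.7, 1.2, 1.9]
gripper_width: 0.9
time_s: 14.82
ee_pos: [583.7, 85.3, 106.3]
ee_rot: [179.9, 0.1, -12.2]
force: [1.8, 0.4, 1.7]
gripper_width: 0.5
```

```bash
python3 -m jog '0 0 0 -0.08 0.02 -0.22 0;0 0 0 -0.14 0.03 -0.44 0;0 0 0 -0.2 0.04 -0.66 0;0 0 0 -0.25 0.05 -0.88 0;0 0 0 -0.29 0.06 -1.1 0'; python3 -m jog '0 0 0 0 0 -0.12 0;0 0 0 0 0 -0.22 0;0 0 0 0 0 -0.3 0;0 0 0 0 0 -0.3 0'
```

```text
time_s: 15.45
ee_pos: [576.9, 86.9, 79.2]
ee_rot: [180.0, 0.1, -12.2]
force: [-1.5, -0.4, 2.1]
gripper_width: 0.3
time_s: 15.95
ee_pos: [577.7, 86.9, 72.3]
ee_rot: [-180.0, -0.0, -12.2]
force: [-0.7, -0.2, 1.4]
gripper_width: 0.3
```

```bash
python3 -m jog '0 0 0 0 0 -0.06 0;0 0 0 0 0 -0.12 0;0 0 0 0 0 -0.12 0;0 0 0 0 0 -0.12 0'
```

```text
time_s: 16.45
ee_pos: [577.8, 87.0, 72.2]
ee_rot: [-180.0, -0.1, -12.2]
force: [-5.4, -0.6, 18.4]
gripper_width: 0.2
```

Lid is shut (tip at z = 72.2 with 18 N). Now over to the front of the clamp.

```bash
python3 -m jog '0 0 0 0 0 1 0;0 0 0 0 0 3 0;0 0 0 0 0 5 0;0 0 0 -0.8 0.17 6.2 0;0 0 0 -2.2 0.47 6.2 0'; python3 -m jog '0 0 0 -1.5 0.33 0 0;0 0 0 -3 0.65 0 0;0 0 0 -3.6 0.78 0 0;0 0 0 -3.6 0.78 -1.2 0;0 0 0 -3.6 0.78 -2.6 0';  python3 - <<'E'
from h import *
im=save('wrist','w7.png'); im2=save('scene','s3.png')
cv2.imwrite('pics/c7.png',np.vstack([im[:280],cv2.resize(im2[80:240,260:440],(640,569))[:300]])[:,:,::-1])
s=env.state(); p=s['ee_pos'];a=np.radians(-12.2);ex=np.array([np.cos(a),np.sin(a)])
O=np.array([581.9,85.8]); d=p[:2]-O; print(p,'box x,y',d@ex,d@[-ex[1],ex[0]])
for t in np.r_[1.8:-.01:-.1]: print('%.1f TCP x %.1f z %.1f'%(t,-88+75*np.cos(t)-8*np.sin(t)-16,88+75*np.sin(t)+8*np.cos(t)),end='; ')
E
```

```text
time_s: 17.08
ee_pos: [524.6, 99.0, 226.9]
ee_rot: [-179.9, -0.4, -12.2]
force: [-0.9, -0.8, -0.1]
gripper_width: 0.2
time_s: 17.7
ee_pos: [434.1, 118.5, 159.3]
ee_rot: [-179.9, -0.2, -12.2]
force: [0.5, 0.3, -0.4]
gripper_width: 0.5
[430.7667679  117.59180423 156.36305703] box x,y -154.43841976956176 -0.8643847462875932
1.8 TCP x -128.8 z 159.2; 1.7 TCP x -121.6 z 161.3; 1.6 TCP x -114.2 z 162.7; 1.5 TCP x -106.7 z 163.4; 1.4 TCP x -99.1 z 163.3; 1.3 TCP x -91.6 z 162.4; 1.2 TCP x -84.3 z 160.8; 1.1 TCP x -77.1 z 158.5; 1.0 TCP x -70.2 z 155.4; 0.9 TCP x -63.6 z 151.7; 0.8 TCP x -57.5 z 147.4; 0.7 TCP x -51.8 z 142.4; 0.6 TCP x -46.6 z 137.0; 0.5 TCP x -42.0 z 131.0; 0.4 TCP x -38.0 z 124.6; 0.3 TCP x -34.7 z 117.8; 0.2 TCP x -32.1 z 110.7; 0.1 TCP x -30.2 z 103.4; -0.0 TCP x -29.0 z 96.0;
```

View pics/c7.png

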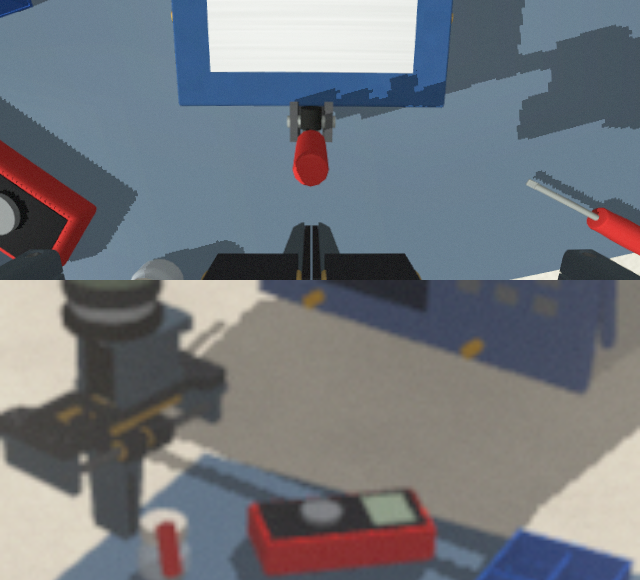

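The lid lies flat shut, the clamp handle at (311,160) stands in line with the shut fingers. Push it over.

```bash
python3 -m jog '0 0 0 0.6 -0.13 0.1 0;0 0 0 1.2 -0.26 0.2 0;0 0 0 1.6 -0.35 0.24 0;0 0 0 2 -0.43 0.26 0;0 0 0 2.4 -0.52 0.24 0'; python3 -m jog '0 0 0 0.28 -0.06 -0.06 0;0 0 0 0.57 -0.12 -0.16 0;0 0 0 0.84 -0.18 -0.28 0;0 0 0 1.09 -0.24 -0.43 0;0 0 0 1.33 -0.29 -0.6 0'
python3 - <<'E'
from h import *
s=env.state(); p=s['ee_pos'];d=p[:2]-[581.9,85.8];print('boxx',d@[.977,-.211],p[2])
E
```

```text
time_s: 18.42
ee_pos: [493.1, 105.2, 165.5]
ee_rot: [-180.0, -0.0, -12.2]
force: [-1.7, 1.4, -0.1]
gripper_width: 0.6
time_s: 19.05
ee_pos: [526.3, 97.8, 150.0]
ee_rot: [180.0, -0.0, -12.2]
force: [0.4, 0.2, 2.1]
gripper_width: 0.5
boxx -56.89468384191077 150.04813526103771
```

```bash
python3 -m jog '0 0 0 0.2 -0.04 -0.3 0;0 0 0 0.4 -0.08 -0.52 0;0 0 0 0.58 -0.12 -0.76 0;0 0 0 0.73 -0.16 -1.02 0;0 0 0 0.86 -0.19 -1.29 0'; python3 -m jog '0 0 0 0.1 -0.02 -0.28 0;0 0 0 0.18 -0.04 -0.57 0;0 0 0 0.22 -0.05 -0.8 0;0 0 0 0.22 -0.05 -0.88 0;0 0 0 0.22 -0.05 -0.88 0'
```

```text
time_s: 19.68
ee_pos: [547.2, 93.3, 117.4]
ee_rot: [-180.0, 0.0, -12.2]
force: [-0.9, 1.1, 1.6]
gripper_width: 0.7
time_s: 20.3
ee_pos: [552.6, 91.8, 96.2]
ee_rot: [180.0, -0.0, -12.2]
force: [-0.6, 1.2, 1.9]
gripper_width: 0.3
```

```bash
python3 -m jog '0 0 0 0 0 -0.06 0;0 0 0 0 0 -0.12 0;0 0 0 0 0 -0.12 0;0 0 0 0 0 -0.12 0'
```

```text
time_s: 20.8
ee_pos: [552.7, 91.9, 95.7]
ee_rot: [-180.0, -0.1, -12.2]
force: [-6.5, -0.6, 18.0]
gripper_width: 0.4
```

Firm stop at z = 95.7 (96.0 expected for fully down). Retreat upward and look.

```bash
python3 -m jog '0 0 0 0 0 1 0;0 0 0 0 0 3 0;0 0 0 0 0 5 0;0 0 0 -1 0.2 6 0;0 0 0 -2 0.4 6 0'; python3 -m jog '0 0 0 0 0 0 0;0 0 0 0 0 0 0';python3 - <<'E'
from h import *
im=save('wrist','w8.png'); im2=save('scene','s4.png')
cv2.imwrite('pics/c8.png',np.vstack([im[:250],cv2.resize(im2[80:320,180:520],(640,452))[:350]])[:,:,::-1])
E
```

```text
time_s: 21.42
ee_pos: [503.6, 102.0, 245.2]
ee_rot: [-179.9, -0.3, -12.2]
force: [0.8, 0.1, -0.4]
gripper_width: 0.3
time_s: 21.68
ee_pos: [503.2, 101.8, 242.7]
ee_rot: [180.0, -0.0, -12.2]
force: [0.3, -0.5, -0.8]
gripper_width: -0.0
```

View pics/c8.png

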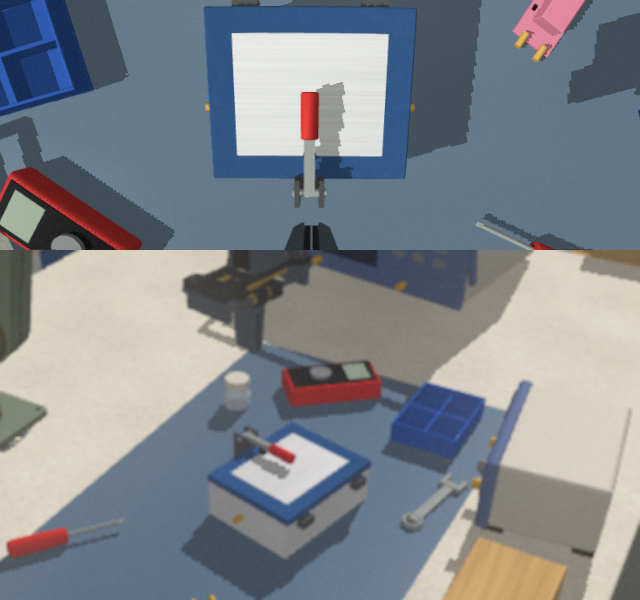

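The lid is flat shut and the clamp lies along its middle, with the handle at (310,115). The robot is clear, so I'm handing in.

```bash
python3 -c "
from workcell import env
print(env.job_done())"
```

```text
the job is handed in; nothing more can be done
None
```

I completed the job and handed it in at about 22 s of the 72 s allowed; the hand-in reports no verdict.

- **Module:** I gripped the green module by its can (29.9 mm measured) and lowered it into the nest. It touched down with about 5 N before I let go. The picture afterwards shows it centred between the yellow strips, about 2 mm from the measured nest centre at most, with the connectors towards the hinge.
- **Lid:** I pushed it down slowly from behind. It stopped at 72.2 mm, where 72 mm is fully shut, under 18 N.
- **Clamp:** I swung it over afterwards. It stopped at 95.7 mm, where I expected 96 mm for fully down, under 18 N.
- **Last check:** The final pictures show the lid flat and the clamp lying over its middle. The robot touches nothing, and nothing else looks moved, though I did not measure the other things' positions.

No check failed. The top and wrist cameras put the nest about 1 mm apart, and I corrected that in the last close-up before placing. With the lid shut, I could not look at the module again.

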